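Snap the tray retainer onto the mixer spindle

ROBOT

A 6-joint arm with a two-finger parallel gripper is mounted at the origin on the work surface. World frame = base frame: x ahead of the robot, y to its left, z up, the work surface at z = 0. Lengths are in m, angles in degrees, forces in N, time in s.
With the tool pointing down it reaches from about 0.3 to 0.85 m from the base axis. Payload 5.4 kg.
Tool frame: the origin (TCP) lies midway between the tips of the shut fingers; the grasp point (between the pads) lies 19 mm behind it; z points along the fingers, y is the direction in which the jaws open and shut (so a half turn about z gives the same grasp; the last joint's range is limited). The gripper opens to 85 mm and grips with 20 to 120 N. Pads are 22 mm wide; open, the fingers measure 114 mm over their backs; the gripper's body (76 mm by 85 mm) begins 54 mm behind the grasp point. The pads swing forward as they close: fully open they stand 13 mm farther back than shut.
Start: joints at [55.457, 9.076, 91.501, -0, 79.423, -12.038], TCP at [0.22, 0.531, 0.231] pointing down, gripper open.
Joint ranges: [-166.64, 166.64], [-54.1, 131.32], [10.49, 154.53], [-73.88, 253.88], [9.74, 151.15], [-171.62, 171.62]. Speed limits (degrees/s): [147.25, 147.25, 180, 180, 180, 180].

INTERFACE

Orientations are given as [roll, pitch, yaw] about the fixed x, y, z axes, in that order (R = Rz(yaw) Ry(pitch) Rx(roll)).
In Python, from workcell import get_state, vision, workorder gives the robot as it stands.
- The arm moves only by the shell command python3 -m handwheel 'ROWS' [OPENING] [FORCE]. ROWS is JSON, a list of rows, each a list of 4 numbers: the shift along the tool's x, y, z in m, then the turn about the tool's z in degrees. A call has 1 to 12 rows; each row is the pose to reach, as a shift and turn from the pose measured when the call began, along the tool's axes at that moment; what a row does not reach only later rows make up. A row lasts 1/12 s, in which the tool goes at most 41.7 mm and 7.16 degrees, less where a joint would pass 70% of its speed; a pose out of reach is approached as far as the arm can. A call with a gripper value outside its range is refused whole. OPENING is the finger opening in m, from 0 to 0.0854, set as the call begins (- or left out, the last holds). The fingers move at their own pace and stop on an object; FORCE is the grip in N (left out, the last holds). Time passes only in rows, so rows that repeat a pose let the fingers close. It gives the time, the measured TCP pose, the force and the opening at its end, in the units of the state.
- get_state(): the state, without advancing time (a new reading comes with each control period).
- vision.camera(name): name is "scene" or "top" or "wrist"; returns the picture (420x560x3 uint8, red, green, blue); there is no depth.
- vision.get_calibration(name): a dict with "mtx" (3x3 intrinsics, pixels), "rvec" (rotation vector, rad) and "tvec" (3), from world to camera coordinates, as OpenCV has them. Camera axes: x right, y down, z forward; pixel columns grow to the right and rows downward; lengths in m; the calibration is good to about 2 mm. A picture is of the moment at which its call begins: read the wrist's pose just before it. get_calibration takes no time and is no camera call; for the wrist camera it gives the pose at the moment of the call.
- workorder.job_done(): hands the job in, once; it reports no verdict.
The state is a dict: "time": time; "joint_pos": joint angles; "qvel": joint speeds; "tau": joint torques, N m; "ee_pos": TCP position; "tcp_rot": TCP orientation; "ft_force": force on the tool from outside, world axes, zero at the start; "ft_torque": the same for the moment, N m; "finger_gap": finger opening in m.
Only numpy, scipy, OpenCV 4.12 (cv2) and the standard library are available. Lean on these libraries where they do the work, as an engineer would, in place of code of your own. Each camera call takes 0.05 s, during which the arm holds its last target.

TASK

The blue orbital mixer's tray is held on by an open spring retainer that has been taken off. Pick up the small orange retainer and, holding it level at the tray's surface, press it sideways, mouth first, into the groove under the spindle's cap until it snaps fully home, then let go of it. Press gently, feeling for the spindle (which stands off-centre): never force the retainer, and leave the green spare and the other things where they are.

Things in the scene. Friction and masses are not known exactly. Their poses are not given: they have to be found in the camera images.
- mixer: Blue bench mixer 190 x 200 x 60 mm with a flat aluminium tray, 200 (x) x 240 (y) mm, its top 80 mm above the bench. Origin: centre of its underside, z up. Cradles with capped tubes, up to 26 mm above the tray, run along both y edges (beyond 81 mm from the middle); between them a lane along x is clear and open at both ends. Fixed.
- hub (a point): Middle of the tray, on its top face, axes as the mixer's. The steel spindle rises here through the tray, but it is an orbital crank: its axis stands exactly 8 mm from this point in an unknown horizontal direction, new each time, and stays put. Its groove reaches from the tray up 9 mm and is 16 mm in diameter; above it is a cap, 25 mm diameter, 8 mm high. It takes the clip from any side.
- clip: Small ORANGE spring retainer, 6 mm thick, 34 mm wide, about 60 g, lying flat, tab up. Origin: bore centre, on the underside; x = out of the open mouth, y left, z up. Back wall 8 mm behind the bore centre; two arms run forward and end in round noses (8 mm diameter, centred 5.5 mm ahead and 9.3 mm to either side). A 16 mm wide stem leads back to the tab.
- clip_tab (a point): Grasp point on the orange retainer's upright tab (16 x 16 mm, 50 mm tall from the underside): on the tab's axis, 28 mm above the underside, 46 mm behind the bore centre, axes as the clip's. Fingertips 19 mm lower than this still clear the 6 mm thick stem.
- clip_bore (a point): Centre of the orange retainer's bore, 3 mm above its underside. When seated this lies on the spindle's axis.
- clip_left (a joint): Spread of the left (+y) arm, rad: 0 relaxed, about 0.12 as its nose passes the widest part of the spindle, about 0.04 when seated (it goes on gripping). About 3 N per mm at the nose. With the spindle central in the mouth pressing in takes some 8 to 15 N; then the arms snap round it and draw the retainer home.
- clip_right (a joint): The same for the right (-y) arm. If the mouth is off to one side of the spindle only one arm spreads, or its nose jams head-on, often with a sideways force. A push over about 18 N harms it (while the arms are spread, the contacts' sum is about twice the push).
- spare: GREEN spare retainer, of a larger size and the same style (it does not fit). Leave it. Origin at its bore's centre, tab 53 mm behind.
- pot_a: Clear sample pot with a white lid, 48 mm diameter, 42 mm high; origin under its centre. Leave it.
- pot_b: A second pot like it. Leave it.
- wash: White wash bottle with a red cap, 60 mm diameter, 150 mm high; origin under its centre. Leave it.
- driver: Yellow screwdriver, 160 mm long. Leave it.
- vial: Amber vial with a blue cap, 36 mm diameter, 70 mm high. Leave it.
- beaker: Empty glass beaker, 72 mm diameter, 85 mm high; origin under its centre. Leave it.
There are look-alikes about, which are no part of the job. What is meant by the clip is not purple, and is the smaller of those in its own colour.

How it is judged (in metres and radians):
On the way:
1. the orange retainer is picked up off the bench (height (world z) of clip_bore above 0.07 m), for 0.2 s.
At the end, for the whole second after the job is handed in: The orange retainer sits in the spindle's groove, let go and at rest: bore within 11 mm of the tray's middle (the spindle is 8 mm off it), 1.5 to 7 mm above the tray, level within 0.12 rad, and both arms gripping the spindle (spread 0.02 to 0.1 rad) (horizontal distance between clip_bore and hub below 0.011 m and z of clip_bore in the frame of mixer between 0.0815 and 0.087 m and angle between the z axis of clip_bore and the z axis of mixer, either way round below 0.12 rad and value of joint clip_left between 0.02 and 0.1 rad and value of joint clip_right between 0.02 and 0.1 rad and linear speed of clip below 0.02 m/s); the robot touches nothing.
It fails at once if the retainer forced against the mixer, its tray or its spindle with more than 36 N in all (contact force between clip and mixer above 36 N).
It fails at once if the green spare retainer moved by more than 30 mm (distance of spare from where it was at the start of the episode above 0.03 m).
It fails at once if a pot, bottle, vial, beaker or the screwdriver shoved or knocked by more than 30 mm (distance of any of pot_a, pot_b, wash, driver, vial, beaker from where it was at the start of the episode above 0.03 m).
It also fails if it takes over 67 s, if anything falls off the work surface, if the arm or the gripper's body presses on something with over 40 N, if the wrist force passes 120 N, or if a joint passes its speed limit or range.

## Working session

There is one attempt and no reset: what is moved stays moved. The work goes in short steps, Python scripts to look and compute and a shell command to move; the robot and the scene stay as the last step left them, time stands still between calls to the robot, and variables do not carry over. Pictures are saved under pics/ and viewed, and the job is handed in when it is done.

```bash
mkdir -p pics; ls; python3 - <<'E'
from workcell import get_state, vision
import cv2
print(get_state())
for n in ("scene","top","wrist"):
    im=vision.camera(n); cv2.imwrite(f"pics/{n}0.png",im[:,:,::-1])
    c=vision.get_calibration(n); print(n,c)
E
```

```text
pics
{'time': 0.0, 'joint_pos': array([ 5.54585519e+01,  9.11366040e+00,  9.15725340e+01, -8.54382194e-04,
        7.94230588e+01, -1.20379195e+01]), 'qvel': array([ 0.02288785, -0.08701862, -0.02891344, -0.02983581, -0.00234446,
        0.08996365]), 'tau': array([-5.90405489e-04, -3.96001768e+01, -3.31431770e+01, -2.91413589e-04,
        8.33253813e-03, -2.95200016e-05]), 'ee_pos': array([0.21975022, 0.53069867, 0.23030384]), 'tcp_rot': array([-1.79892974e+02, -2.19646270e-02,  1.57496609e+02]), 'ft_force': array([0.98261848, 0.2095237 , 0.10506936]), 'ft_torque': array([ 0.03668303, -0.03408361, -0.01908173]), 'finger_gap': 0.08547378881203554}
scene {'mtx': array([[529.03082016,   0.        , 279.99196324],
       [  0.        , 529.03082016, 206.65235398],
       [  0.        ,   0.        ,   1.        ]]), 'rvec': array([ 1.23811364,  2.20293248, -1.0178873 ]), 'tvec': array([ 0.31406088, -0.27232191,  1.79836481])}
top {'mtx': array([[500.90995928,   0.        , 284.10074168],
       [  0.        , 500.90995928, 206.30835619],
       [  0.        ,   0.        ,   1.        ]]), 'rvec': array([ 2.14508876, -2.09092673,  0.1808747 ]), 'tvec': array([-8.56951593e-04,  5.79947973e-01,  1.36215930e+00])}
wrist {'mtx': array([[297.06841878,   0.        , 278.93498413],
       [  0.        , 297.06841878, 208.58982611],
       [  0.        ,   0.        ,   1.        ]]), 'rvec': array([-2.40933647, -1.6092426 , -0.2267992 ]), 'tvec': array([-0.57442763, -0.03494106,  0.37853648])}
```

View pics/scene0.png

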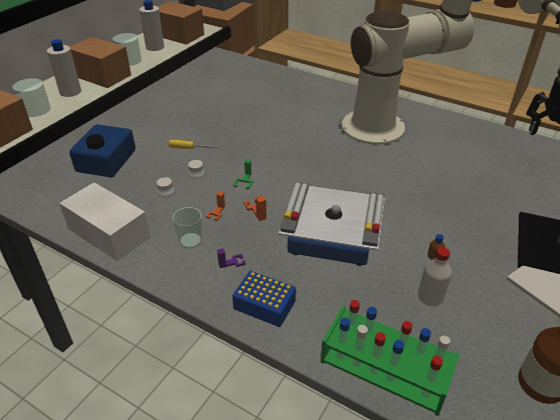

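View pics/top0.png

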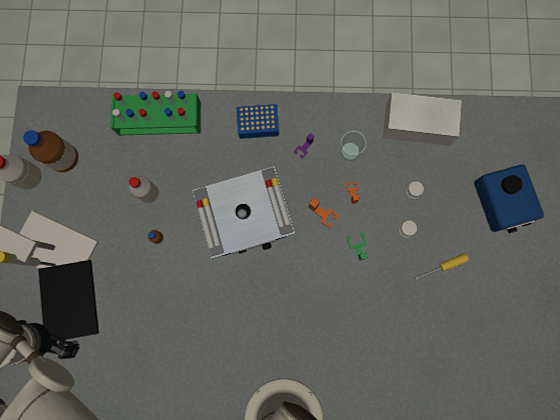

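View pics/wrist0.png

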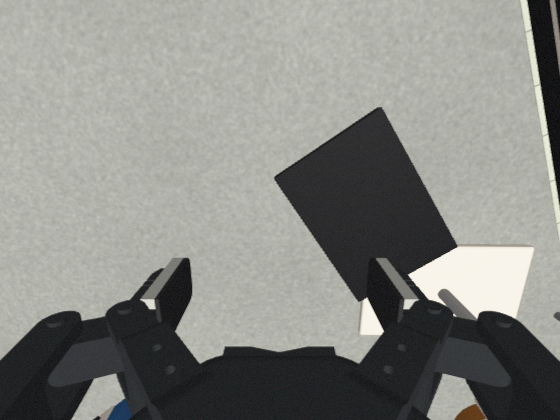

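Candidates in the top view are orange (323,212), orange (353,192), green (358,247) and purple (305,146). The smaller orange one, at (353,192), looks like the clip, so I'll check it in a crop.

```bash
cat > h.py <<'E'
import numpy as np, cv2
from workcell import get_state, vision, workorder
def cal(n):
    c=vision.get_calibration(n); R=cv2.Rodrigues(np.array(c["rvec"]))[0]
    return np.array(c["mtx"]),R,np.array(c["tvec"]).ravel()
def ray(n,px,z,c=None):
    K,R,t=c or cal(n); px=np.atleast_2d(np.array(px,float))
    d=(np.linalg.inv(K)@np.c_[px,np.ones(len(px))].T).T@R; o=-R.T@t
    return o+d*((z-o[2])/d[:,2])[:,None]
def proj(n,p,c=None):
    K,R,t=c or cal(n); q=(R@np.atleast_2d(p).T).T+t; q=q@K.T; return q[:,:2]/q[:,2:]
def orange(im):
    h=cv2.cvtColor(im,cv2.COLOR_RGB2HSV); return cv2.inRange(h,(4,150,90),(16,255,255))
E
python3 - <<'E'
from h import *
im=cv2.imread("pics/top0.png")
cv2.imwrite("pics/crop_top.png",cv2.resize(im[165:270,180:380],None,fx=4,fy=4,interpolation=cv2.INTER_CUBIC))
im2=cv2.imread("pics/scene0.png")
cv2.imwrite("pics/crop_sc.png",cv2.resize(im2[150:270,200:400],None,fx=4,fy=4,interpolation=cv2.INTER_CUBIC))
for p in [(323,212),(353,192),(358,247),(305,146),(242,211)]: print(p,ray("top",p,0.08 if p[0]==242 else 0.01))
m=orange(im[:,:,::-1].copy())
n,l,s,c=cv2.connectedComponentsWithStats(m); print(s,c)
E
```

```text
(323, 212) [[ 0.57387876 -0.09877684  0.01      ]]
(353, 192) [[ 0.63544661 -0.18572304  0.01      ]]
(358, 247) [[ 0.47448454 -0.20026289  0.01      ]]
(305, 146) [[ 0.77229118 -0.04270067  0.01      ]]
(242, 211) [[0.5588048  0.12982047 0.08      ]]
[[     0      0    560    420 234818]
 [   152     95      1      2      2]
 [   114     97      2      2      2]
 [   177    108      2      4      4]
 [   183    109      1      1      1]
 [   139    113      1      1      1]
 [   346    182     13     19    117]
 [   310    198     28     30    251]
 [   151    239      3      1      3]
 [   155    238      1      1      1]] [[279.42539754 209.51054434]
 [152.          95.5       ]
 [114.5         97.5       ]
 [177.25       109.5       ]
 [183.         109.        ]
 [139.         113.        ]
 [352.66666667 191.17948718]
 [322.11155378 211.88844622]
 [152.         239.        ]
 [155.         238.        ]]
```

View pics/crop_top.png

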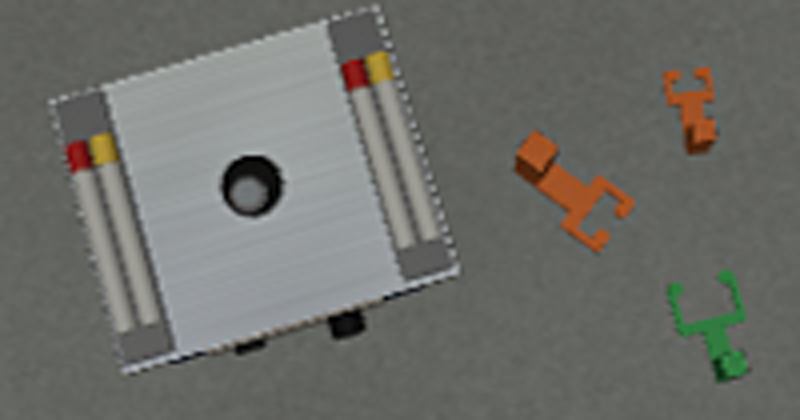

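View pics/crop_sc.png

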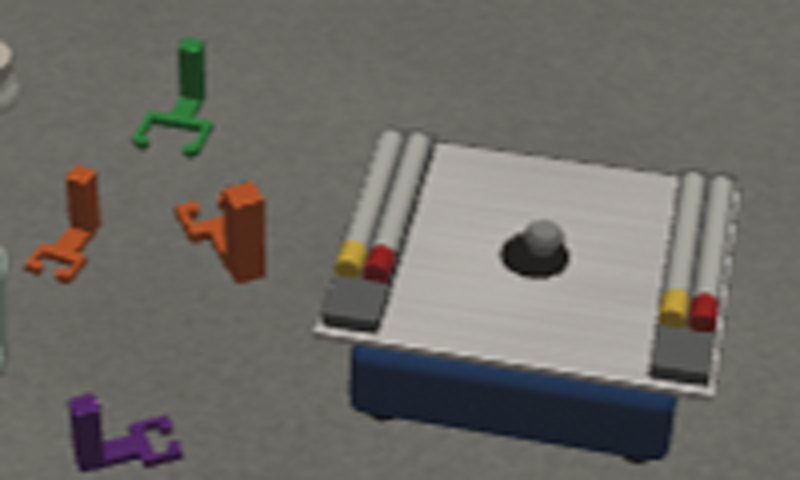

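```bash
python3 - <<'E'
from h import *
from scipy.spatial.transform import Rotation as Ro
s=get_state(); T=Ro.from_euler('xyz',s['tcp_rot'],degrees=True).as_matrix()
K,R,t=cal("wrist"); o=-R.T@t
print("cam in tool",T.T@(o-s['ee_pos'])," cam axes (rows) in tool\n",(R@T).round(3))
f=lambda x,y:(180+(x+.5)/4-.5,165+(y+.5)/4-.5)
n1,n2=ray("top",[f(672,75),f(707,73)],0.006); tab=ray("top",f(706,128),0.05)[0]
print(n1,n2,tab)
nm=(n1+n2)/2; d=nm-tab; print("yaw",np.degrees(np.arctan2(d[1],d[0])),np.hypot(*d[:2]))
# tray corners
c=ray("top",[f(50,102),f(380,8),f(460,270),f(125,372)],0.08); print(c,c.mean(0))
e=[c[1]-c[0],c[2]-c[1]]; print([np.hypot(*v[:2]) for v in e],[np.degrees(np.arctan2(v[1],v[0])) for v in e])
print("cap",ray("top",f(250,188),0.097))
print("disc",ray("top",[f(222,186),f(283,186),f(252,155),f(252,217)],0.08))
# scene view of the tab top and cap
g=lambda x,y:(200+(x+.5)/4-.5,150+(y+.5)/4-.5)
print("scene tab",ray("scene",g(82,175),0.05),"cap",ray("scene",g(544,228),0.097),"disc",ray("scene",g(535,255),0.08))
E
```

```text
cam in tool [ 0.07157155  0.00029743 -0.14183415]  cam axes (rows) in tool
 [[-0.     1.     0.   ]
 [-0.96  -0.    -0.279]
 [-0.279 -0.     0.96 ]]
[ 0.66192375 -0.17038106  0.006     ] [ 0.66404885 -0.19609231  0.006     ] [ 0.61343881 -0.18968861  0.05      ]
yaw 7.419139126884095 0.049965799127550496
[[ 0.61461318  0.27189638  0.08      ]
 [ 0.68785494  0.04323371  0.08      ]
 [ 0.50348827 -0.01728954  0.08      ]
 [ 0.42774334  0.20929374  0.08      ]] [0.55842493 0.12678357 0.08      ]
[np.float64(0.24010616333501097), np.float64(0.19404672591922137)] [np.float64(-72.23948738028143), np.float64(-161.82620599863696)]
cap [[0.55410665 0.1276704  0.097     ]]
disc [[0.55798468 0.14887519 0.08      ]
 [0.55902392 0.10658404 0.08      ]
 [0.58035165 0.12898867 0.08      ]
 [0.53676605 0.12716135 0.08      ]]
scene tab [[ 0.61131782 -0.18723623  0.05      ]] cap [[0.54862126 0.12850963 0.097     ]] disc [[0.55655978 0.12751259 0.08      ]]
```

```bash
R='[-0.637,-0.514,0,150]'; python3 -m handwheel '[[-0.637,-0.514,0,150],[-0.637,-0.514,0,150],[-0.637,-0.514,0,150],[-0.637,-0.514,0,150],[-0.637,-0.514,0,150],[-0.637,-0.514,0,150],[-0.637,-0.514,0,150],[-0.637,-0.514,0,150],[-0.637,-0.514,0,150],[-0.637,-0.514,0,150],[-0.637,-0.514,0,150],[-0.637,-0.514,0,150]]' 0.0854 60; cat > rel.py <<'E'
import sys
from h import *
from scipy.spatial.transform import Rotation as Ro
def rel(p,yaw):
    s=get_state(); T=Ro.from_euler('xyz',s['tcp_rot'],degrees=True).as_matrix()
    y=np.degrees(np.arctan2(T[1,0],T[0,0]))
    return (T.T@(np.array(p)-s['ee_pos'])).round(4), round((y-yaw+180)%360-180,2)
if __name__=="__main__":
    print(*rel([float(v) for v in sys.argv[1:4]],float(sys.argv[4])), get_state()['time'])
E
python3 rel.py 0.612 -0.1885 0.2 7.4
```

```text
time: 1.15
ee_pos: [0.4596, 0.09, 0.2311]
tcp_rot: [180.0, 0.0, 71.2]
ft_force: [0.7, 0.0, 0.2]
finger_gap: 0.0854
[-0.2145  0.2341  0.0314] 63.78 1.15
```

```bash
python3 -m handwheel '[[-0.2145,0.234,0,63.8],[-0.2145,0.234,0,63.8],[-0.2145,0.234,0,63.8],[-0.2145,0.234,0.031,63.8],[-0.2145,0.234,0.031,63.8],[-0.2145,0.234,0.031,63.8],[-0.2145,0.234,0.031,63.8],[-0.2145,0.234,0.031,63.8],[-0.2145,0.234,0.031,63.8],[-0.2145,0.234,0.031,63.8],[-0.2145,0.234,0.031,63.8],[-0.2145,0.234,0.031,63.8]]'; python3 - <<'E'
from h import *
s=get_state();c=cal("wrist"); im=vision.camera("wrist"); cv2.imwrite("pics/w1.png",im[:,:,::-1])
np.savez("w1.npz",K=c[0],R=c[1],t=c[2]);print(s['ee_pos'],s['tcp_rot'],s['time'])
E
```

```text
time: 2.15
ee_pos: [0.6117, -0.1876, 0.2005]
tcp_rot: [180.0, 0.0, 7.6]
ft_force: [-0.1, 0.0, -0.1]
finger_gap: 0.0855
[ 0.61169576 -0.1876201   0.20047715] [1.79964434e+02 5.36127602e-03 7.60000947e+00] 2.15
```

View pics/w1.png

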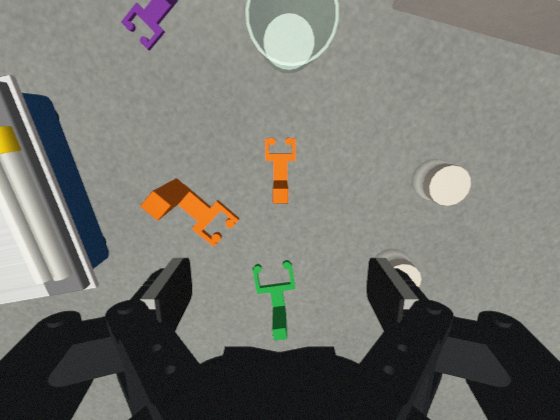

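The wrist view shows the small orange clip at (280,170), the larger orange at (190,210) and green at (275,290). Next I measure the clip.

```bash
python3 - <<'E'
from h import *
z=np.load("w1.npz");c=(z['K'],z['R'],z['t'])
im=cv2.imread("pics/w1.png"); hsv=cv2.cvtColor(im,cv2.COLOR_BGR2HSV)
m=cv2.inRange(hsv,(4,150,90),(16,255,255)); l=np.zeros_like(m); l[130:215,255:310]=m[130:215,255:310]
cv2.imwrite("pics/w1c.png",cv2.resize(im[125:250,130:320],None,fx=4,fy=4,interpolation=cv2.INTER_CUBIC))
for r in range(134,208,3):
    x=np.flatnonzero(l[r]); print(r, x.min() if len(x) else '',x.max() if len(x) else '',im[r,280])
E
```

```text
134   [134 139 139]
137   [142 150 148]
140 265 294 [146 151 151]
143 265 294 [139 146 144]
146 265 295 [140 145 144]
149 265 295 [141 148 149]
152 265 294 [141 149 146]
155 265 294 [ 34 132 241]
158 266 294 [ 32 128 240]
161 273 286 [ 29 129 241]
164 274 286 [ 31 127 240]
167 274 286 [ 31 128 240]
170 274 286 [ 31 128 239]
173 274 286 [ 26 126 239]
176 274 286 [ 34 130 240]
179 274 286 [ 39 132 241]
182 274 286 [ 17  54 109]
185 274 286 [ 11  54 108]
188 273 287 [ 16  74 156]
191 273 287 [ 28 127 239]
194 273 287 [ 27 127 239]
197 273 287 [ 26 125 239]
200 273 287 [ 28 124 238]
203 275 275 [ 74 113 163]
206   [138 145 144]
```

View pics/w1c.png

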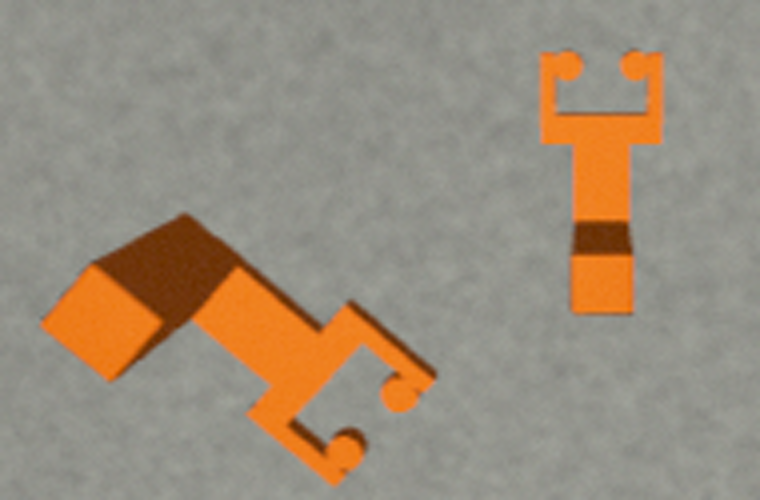

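```bash
python3 - <<'E'
from h import *
z=np.load("w1.npz");c=(z['K'],z['R'],z['t'])
f=lambda x,y:(130+(x+.5)/4-.5,125+(y+.5)/4-.5)
tab=ray("w",f(601.5,284),0.05,c)[0]; n=ray("w",[f(567,65),f(635,65)],0.006,c); st=ray("w",[f(541,143),f(661,143)],0.006,c)
print(tab,n,st); nm=n.mean(0); sm=st.mean(0)
print([np.degrees(np.arctan2(*(nm-q)[1::-1])) for q in (tab,sm)],np.hypot(*(nm-tab)[:2]),np.hypot(*(n[0]-n[1])[:2]))
v=n[0]-n[1]; print(np.degrees(np.arctan2(v[1],v[0]))-90)
E
python3 rel.py 0.612 -0.1885 0.2 7.4
```

```text
[ 0.61075406 -0.1882777   0.05      ] [[ 0.66054098 -0.17214978  0.006     ]
 [ 0.66301815 -0.1907847   0.006     ]] [[ 0.63829545 -0.16756906  0.006     ]
 [ 0.64274643 -0.20105676  0.006     ]]
[np.float64(7.60242802671581), np.float64(7.624274399044204)] 0.05147800889269221 0.018798847925852624
7.572024759318921
[0.0001 0.001  0.0007] 0.19 2.2
```

```bash
python3 -m handwheel '[[-0.001,0.0005,0.03,0],[-0.001,0.0005,0.06,0],[-0.001,0.0005,0.095,0],[-0.001,0.0005,0.125,0],[-0.001,0.0005,0.15,0],[-0.001,0.0005,0.17,0],[-0.001,0.0005,0.18,0],[-0.001,0.0005,0.187,0],[-0.001,0.0005,0.1895,0],[-0.001,0.0005,0.19,0],[-0.001,0.0005,0.19,0]]' 0.05; python3 rel.py 0.6108 -0.1883 0.01 7.6
```

```text
time: 3.12
ee_pos: [0.612, -0.1887, 0.0123]
tcp_rot: [179.9, -0.1, 7.6]
ft_force: [0.5, 0.4, -0.3]
finger_gap: 0.0498
[-0.0011 -0.0006  0.0023] 0.01 3.1167
```

```bash
python3 -m handwheel '[[0,0,0,0],[0,0,0,0],[0,0,0,0],[0,0,0,0],[0,0,0,0],[0,0,0,0],[0,0,0,0],[0,0,0,0]]' 0.0 80; python3 - <<'E'
from h import *
im=vision.camera("wrist"); cv2.imwrite("pics/w2.png",im[:,:,::-1]); print(get_state()['ee_pos'],get_state()['ft_force'],get_state()['finger_gap'])
E
```

```text
time: 3.78
ee_pos: [0.6129, -0.1892, 0.0136]
tcp_rot: [179.8, -0.2, 7.6]
ft_force: [-0.0, 0.9, 6.0]
finger_gap: 0.0152
[ 0.61286017 -0.18920207  0.01359472] [-0.656285    0.58405436  5.76913256] 0.014613260916270422
```

View pics/w2.png

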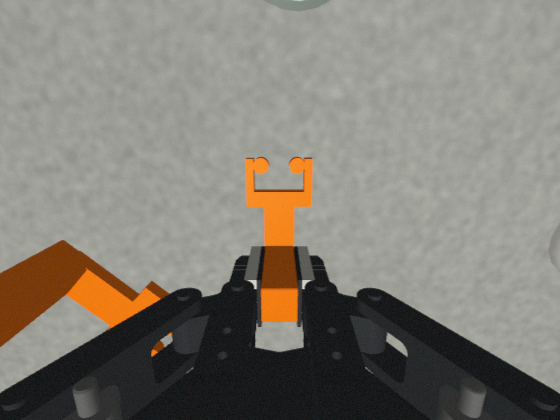

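Fingers hold the tab (280,285), with the mouth ahead at (280,165). Now I lift.

```bash
python3 -m handwheel '[[0,0,-0.01,0],[0,0,-0.03,0],[0,0,-0.06,0],[0,0,-0.1,0],[0,0,-0.135,0],[0,0,-0.16,0],[0,0,-0.17,0],[0,0,-0.17,0],[0,0,-0.17,0],[0,0,-0.17,0]]'; python3 - <<'E'
from h import *
s=get_state();c=cal("wrist"); im=vision.camera("wrist"); cv2.imwrite("pics/w3.png",im[:,:,::-1]); print(s['ee_pos'],s['tcp_rot'],s['ft_force'],s['ft_torque'],s['finger_gap'])
np.savez("w3.npz",K=c[0],R=c[1],t=c[2],p=s['ee_pos'],r=s['tcp_rot'])
cv2.imwrite("pics/w3c.png",cv2.resize(im[140:340,180:380,::-1],None,fx=3,fy=3,interpolation=cv2.INTER_CUBIC))
im=vision.camera("scene"); cv2.imwrite("pics/s3.png",cv2.resize(im[100:280,150:400,::-1],None,fx=3,fy=3,interpolation=cv2.INTER_CUBIC))
E
```

```text
time: 4.67
ee_pos: [0.6106, -0.1879, 0.1806]
tcp_rot: [180.0, 0.0, 7.6]
ft_force: [-0.4, -0.2, -0.7]
finger_gap: 0.0147
[ 0.61062539 -0.1879446   0.18056677] [1.79955638e+02 1.70348076e-04 7.61247092e+00] [-0.35038435 -0.1709627  -0.68930886] [-0.02851152 -0.00152742 -0.00979769] 0.014725982293425704
```

View pics/w3c.png

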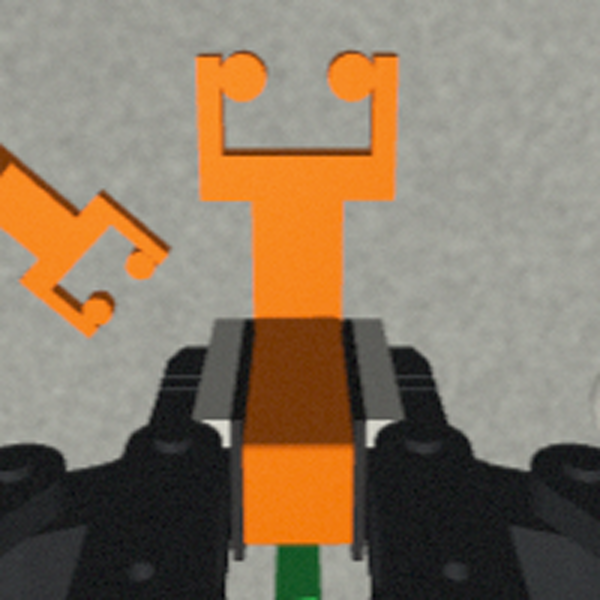

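View pics/s3.png

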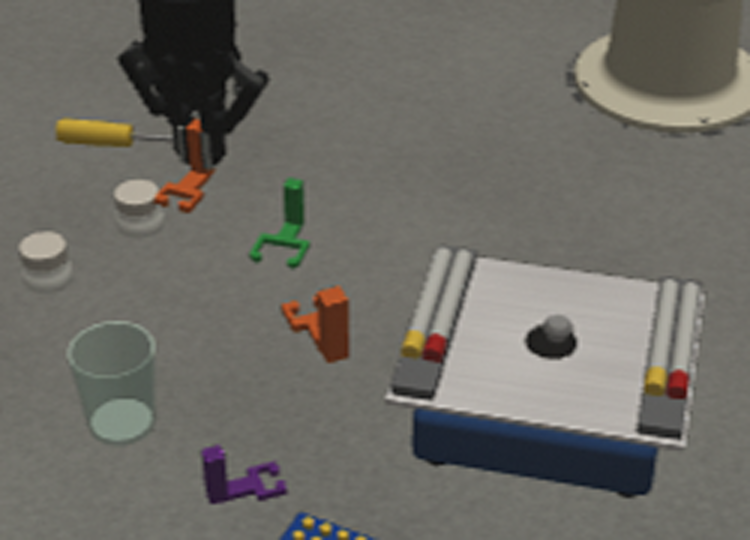

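Clip held, mouth at crop (297,100). Its pose in the tool comes from the known points (noses, tab top).

```bash
python3 - <<'E'
from h import *
from scipy.spatial.transform import Rotation as Ro
z=np.load("w3.npz"); K,R,t=z['K'],z['R'],z['t']; T=Ro.from_euler('xyz',z['r'],degrees=True).as_matrix()
f=lambda x,y:(180+(x+.5)/3-.5,140+(y+.5)/3-.5)
img=np.array([f(*p) for p in [(242.5,77),(352.5,77),(243,444),(353,444),(356,544),(242,544)]])
obj=np.array([(5.5,9.3,6),(5.5,-9.3,6),(-38,8,50),(-38,-8,50),(-54,-8,50),(-54,8,50)])/1e3
ok,rv,tv=cv2.solvePnP(obj,img,K,None)
Rc=cv2.Rodrigues(rv)[0]; Rw=R.T@Rc; o=R.T@(tv.ravel()-t)
print("err",(cv2.projectPoints(obj,rv,tv,K,None)[0][:,0]-img).round(1).tolist())
print("origin in tool",T.T@(o-z['p']),"clip axes in tool\n",(T.T@Rw).round(3), "tab pt in tool",T.T@(o+Rw@[-.046,0,.028]-z['p']))
# top-z plane assumption: for varied underside depth below TCP, nose spacing
for d in (.006,.009,.012): 
    n=ray("w",img[:2],z['p'][2]-d+.006,(K,R,t)); q=ray("w",img[2:],z['p'][2]-d+.05,(K,R,t)); print(d,np.hypot(*(n[0]-n[1])[:2]),(T.T@(n.mean(0)-z['p']))[:2],(T.T@(q.mean(0)-z['p']))[:2],np.hypot(*(q[0]-q[1])[:2]))
E
```

```text
err [[0.1, 0.2], [-0.0, -0.0], [-1.1, 0.2], [1.2, 0.1], [-0.3, -0.3], [0.2, -0.2]]
origin in tool [ 0.04399858 -0.0005877   0.01558029] clip axes in tool
 [[ 1.    -0.006 -0.015]
 [-0.006 -1.    -0.004]
 [-0.015  0.004 -1.   ]] tab pt in tool [-0.00240428 -0.00042726 -0.01174641]
0.006 0.01749457506569211 [ 0.0507917  -0.00064424] [ 0.00423251 -0.00051318] 0.013642400570915928
0.009 0.017864603312469057 [ 0.05036971 -0.00064666] [ 0.00219309 -0.00051266] 0.014060720523495083
0.012 0.018234631559245974 [ 0.04994772 -0.00064907] [ 0.00015367 -0.00051214] 0.014479040476074278
```

```bash
python3 rel.py 0.466 0.1 0.15 18
```

```text
[-0.1053 -0.3046  0.0304] -10.39 4.7667
```

```bash
python3 -m handwheel '[[-0.01,-0.03,0,-10.4],[-0.022,-0.065,0,-10.4],[-0.035,-0.1,0,-10.4],[-0.048,-0.14,0,-10.4],[-0.062,-0.18,0,-10.4],[-0.075,-0.215,0,-10.4],[-0.088,-0.25,0,-10.4],[-0.098,-0.28,0.01,-10.4],[-0.105,-0.3,0.02,-10.4],[-0.105,-0.305,0.03,-10.4],[-0.105,-0.305,0.03,-10.4],[-0.105,-0.305,0.03,-10.4]]'; python3 -m handwheel '[[0,0,0,0],[0,0,0,0]]';python3 - <<'E'
from h import *
s=get_state();c=cal("wrist"); im=vision.camera("wrist"); cv2.imwrite("pics/w4.png",im[:,:,::-1]); print(s['ee_pos'],s['tcp_rot'],s['ft_force'],s['ft_torque'],s['time'])
np.savez("w4.npz",K=c[0],R=c[1],t=c[2],p=s['ee_pos'],r=s['tcp_rot'])
E
```

```text
time: 5.77
ee_pos: [0.4658, 0.0999, 0.1492]
tcp_rot: [180.0, 0.1, 18.0]
ft_force: [0.2, 0.5, -0.6]
finger_gap: 0.0149
time: 5.93
ee_pos: [0.4667, 0.0988, 0.1495]
tcp_rot: [179.9, 0.1, 17.9]
ft_force: [0.4, -0.5, -0.6]
finger_gap: 0.0147
[0.46670761 0.09875931 0.14952385] [1.79946966e+02 1.20737557e-01 1.79307845e+01] [ 0.41136581 -0.47027362 -0.60057853] [-0.01183347  0.02237112 -0.01428202] 5.9333
```

View pics/w4.png

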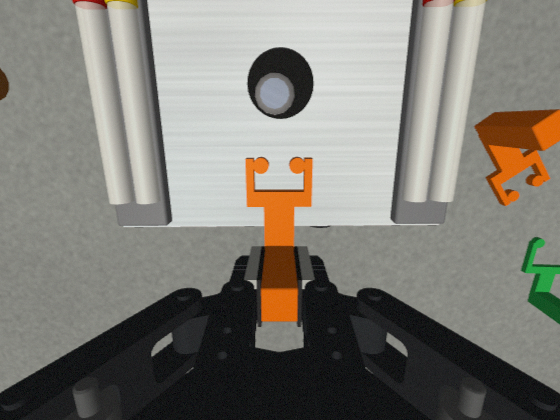

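The cap shows at (274,94), off-centre on the dark disc at (280,83). I'll fit both.

```bash
python3 - <<'E'
from h import *
z=np.load("w4.npz"); c=(z['K'],z['R'],z['t'])
im=cv2.imread("pics/w4.png"); 
cr=im[40:125,240:322]; cv2.imwrite("pics/w4c.png",cv2.resize(cr,None,fx=6,fy=6,interpolation=cv2.INTER_CUBIC))
g=cr.max(2)
m=(g<70).astype(np.uint8)*255
cs,_=cv2.findContours(m,cv2.RETR_CCOMP,cv2.CHAIN_APPROX_NONE)
for k in sorted(cs,key=cv2.contourArea)[-3:]:
    e=cv2.fitEllipse(k); print(cv2.contourArea(k),e[0][0]+240,e[0][1]+40,e[1:])
    for h in (.08,.089,.093,.097): print(h,ray("w",(e[0][0]+240,e[0][1]+40),h,c)[0].round(4), end=' ')
    print()
# light inner
m=(g>150).astype(np.uint8)*255; n,l,s,ce=cv2.connectedComponentsWithStats(m)
for i in range(1,n):
    if 100<s[i,4]<1500: print("light",s[i],ce[i]+[240,40],ray("w",ce[i]+[240,40],.097,c))
E
```

```text
1348.0 274.1571388244629 93.25664138793945 ((40.23222732543945, 42.74334716796875), 176.66629028320312)
0.08 [0.5502 0.1297 0.08  ] 0.089 [0.5495 0.1294 0.089 ] 0.093 [0.5492 0.1292 0.093 ] 0.097 [0.5489 0.1291 0.097 ] 
3522.0 280.02453231811523 82.5988883972168 ((64.3023452758789, 69.755615234375), 179.83897399902344)
0.08 [0.5576 0.1281 0.08  ] 0.089 [0.5566 0.1278 0.089 ] 0.093 [0.5562 0.1276 0.093 ] 0.097 [0.5557 0.1275 0.097 ] 
light [ 20  38  29  31 687] [273.93886463  92.81368268] [[0.54907583 0.12927413 0.097     ]]
```

View pics/w4c.png

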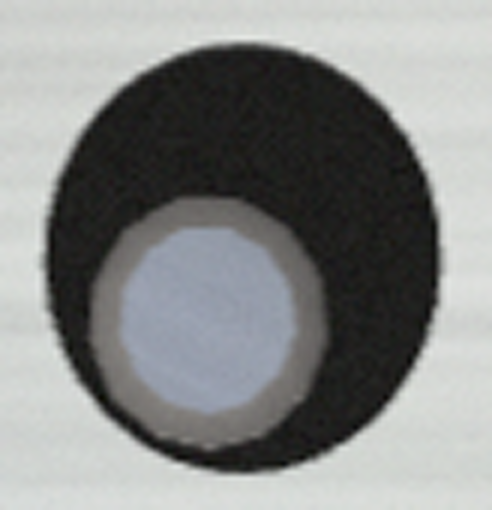

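Aim: shift −2.7 mm in tool y, then lower to feel the tray.

```bash
python3 -m handwheel '[[0,-0.0027,0.01,0],[0,-0.0027,0.025,0],[0,-0.0027,0.038,0],[0,-0.0027,0.046,0],[0,-0.0027,0.048,0],[0,-0.0027,0.048,0],[0,-0.0027,0.048,0],[0,-0.0027,0.048,0],[0,-0.0027,0.048,0],[0,-0.0027,0.048,0]]'; python3 - <<'E'
from h import *
s=get_state();c=cal("wrist"); im=vision.camera("wrist"); cv2.imwrite("pics/w5.png",im[:,:,::-1]); print(s['ee_pos'],s['tcp_rot'],s['ft_force'],s['ft_torque'],s['time'])
np.savez("w5.npz",K=c[0],R=c[1],t=c[2],p=s['ee_pos'],r=s['tcp_rot'])
cv2.imwrite("pics/w5c.png",cv2.resize(im[0:240,180:380,::-1],None,fx=2.5,fy=2.5,interpolation=cv2.INTER_CUBIC))
im=vision.camera("scene"); cv2.imwrite("pics/s5.png",cv2.resize(im[150:270,270:410,::-1],None,fx=5,fy=5,interpolation=cv2.INTER_CUBIC))
E
```

```text
time: 6.82
ee_pos: [0.4663, 0.1014, 0.1023]
tcp_rot: [179.9, 0.0, 17.9]
ft_force: [0.3, 0.2, -0.3]
finger_gap: 0.015
[0.46630233 0.1013736  0.10226386] [1.79924336e+02 3.59816664e-02 1.79313899e+01] [ 0.29341178  0.154399   -0.32207049] [ 0.00823078 -0.00545586  0.01107209] 6.8167
```

View pics/w5c.png

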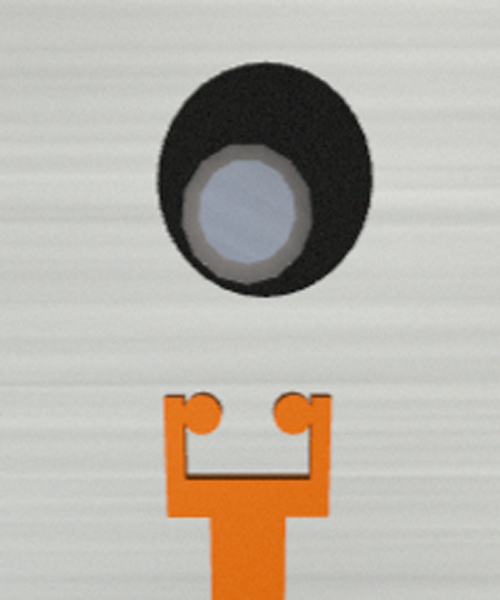

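View pics/s5.png

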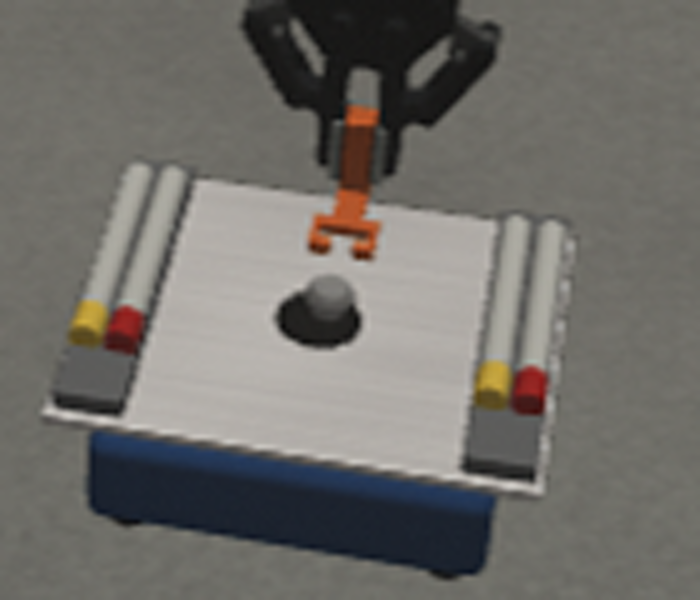

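Mouth (248) and cap (247) are in line laterally. Now I feel down for the tray.

```bash
python3 -m handwheel '[[0,0,0.002,0],[0,0,0.004,0],[0,0,0.004,0],[0,0,0.004,0]]' | tr '\n' ' '; python3 -m handwheel '[[0,0,0.001,0],[0,0,0.0015,0],[0,0,0.0015,0]]' | tr '\n' ' ';
```

```text
time: 7.25 ee_pos: [0.4658, 0.1014, 0.0977] tcp_rot: [179.9, 0.1, 17.9] ft_force: [-0.6, -0.6, -0.4] finger_gap: 0.0151 time: 7.5 ee_pos: [0.4657, 0.1014, 0.096] tcp_rot: [180.0, 0.1, 17.9] ft_force: [0.0, 0.2, -1.1] finger_gap: 0.0149
```

```bash
python3 -m handwheel '[[0,0,0.001,0],[0,0,0.001,0],[0,0,0.001,0]]' | tr '\n' ' '; python3 -m handwheel '[[0,0,0.001,0],[0,0,0.001,0],[0,0,0.001,0]]' | tr '\n' ' ';
```

```text
time: 7.75 ee_pos: [0.4656, 0.1014, 0.095] tcp_rot: [180.0, 0.1, 17.9] ft_force: [-0.1, 0.7, 0.0] finger_gap: 0.0151 time: 8.0 ee_pos: [0.4656, 0.1014, 0.0939] tcp_rot: [180.0, 0.1, 17.9] ft_force: [-1.2, -0.2, -1.2] finger_gap: 0.0147
```

```bash
python3 -m handwheel '[[0,0,0.001,0],[0,0,0.001,0],[0,0,0.001,0]]' | tr '\n' ' '; python3 -m handwheel '[[0,0,0.0007,0],[0,0,0.0007,0],[0,0,0.0007,0]]' | tr '\n' ' ';
```

```text
time: 8.25 ee_pos: [0.466, 0.1014, 0.0936] tcp_rot: [179.9, 0.1, 17.9] ft_force: [-2.1, 0.6, 4.7] finger_gap: 0.0151 time: 8.5 ee_pos: [0.4663, 0.1014, 0.0936] tcp_rot: [179.9, 0.1, 17.9] ft_force: [-3.1, -0.5, 6.9] finger_gap: 0.0147
```

Tray contact at TCP z 0.0936. I'll raise 1.3 mm and advance to just short of contact.

```bash
python3 -m handwheel '[[0,0,-0.002,0],[0,0,-0.002,0],[0,0,-0.002,0]]' | tr '\n' ' '; python3 rel.py 0.5495 0.1291 0.095 18;  python3 -m handwheel '[[0.006,0,0,0],[0.013,0,0,0],[0.019,0,0,0],[0.023,0,0,0],[0.024,0,0,0],[0.024,0,0,0],[0.024,0,0,0]]' | tr '\n' ' '; python3 rel.py 0.5495 0.1291 0.095 18; python3 - <<'E'
from h import *
im=vision.camera("wrist"); print(get_state()['ft_force'])
cv2.imwrite("pics/w6c.png",cv2.resize(im[0:240,180:380,::-1],None,fx=2.5,fy=2.5,interpolation=cv2.INTER_CUBIC))
E
```

```text
time: 8.75 ee_pos: [0.4663, 0.1014, 0.0955] tcp_rot: [179.9, 0.1, 17.9] ft_force: [1.0, -0.1, -1.1] finger_gap: 0.0147 [ 0.0877 -0.0008  0.0004] -0.05 8.75
time: 9.33 ee_pos: [0.489, 0.1088, 0.0953] tcp_rot: [179.9, 0.1, 18.0] ft_force: [-0.5, 0.3, -0.3] finger_gap: 0.0152 [ 0.0638 -0.0006  0.0002] -0.05 9.3333
[ 0.32678301 -0.55616875 -0.4322269 ]
```

View pics/w6c.png

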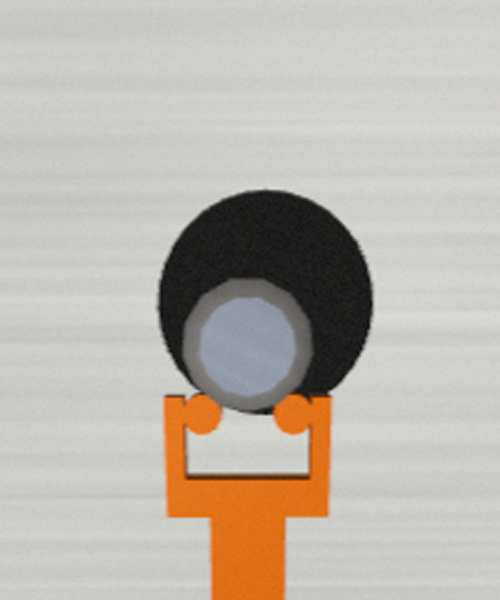

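```bash
python3 -m handwheel '[[0.002,0,0.0003,0],[0.004,0,0.0004,0],[0.0055,0,0.0004,0],[0.006,0,0.0004,0],[0.006,0,0.0004,0],[0.006,0,0.0004,0]]' | tr '\n' ' '; python3 rel.py 0.5495 0.1291 0.095 18;  python3 -m handwheel '[[0.001,0,0,0],[0.0015,0,0,0],[0.0015,0,0,0]]' | tr '\n' ' '; python3 rel.py 0.5495 0.1291 0.095 18
```

```text
time: 9.88 ee_pos: [0.4946, 0.1106, 0.0949] tcp_rot: [179.9, 0.1, 17.9] ft_force: [0.7, 0.2, -1.2] finger_gap: 0.0149 [ 0.0579 -0.0007 -0.0002] -0.05 9.8833
time: 10.13 ee_pos: [0.4953, 0.1109, 0.0946] tcp_rot: [179.9, 0.2, 18.0] ft_force: [-3.2, -0.8, 0.6] finger_gap: 0.015 [ 0.0571 -0.0006 -0.0006] -0.04 10.1333
```

```bash
python3 -m handwheel '[[0.0015,0,0,0],[0.002,0,0,0],[0.002,0,0,0]]' | tr '\n' ' '; python3 rel.py 0.5495 0.1291 0.095 18;  python3 -m handwheel '[[0.0015,0,0,0],[0.002,0,0,0],[0.002,0,0,0]]' | tr '\n' ' '; python3 rel.py 0.5495 0.1291 0.095 18
```

```text
time: 10.38 ee_pos: [0.4958, 0.1112, 0.0941] tcp_rot: [180.0, 0.4, 18.0] ft_force: [-5.9, -2.9, 2.5] finger_gap: 0.0151 [ 0.0566 -0.0005 -0.0013] -0.03 10.3833
time: 10.63 ee_pos: [0.4959, 0.1112, 0.0942] tcp_rot: [180.0, 0.7, 18.0] ft_force: [-9.8, -4.3, 9.6] finger_gap: 0.015 [ 0.0565 -0.0005 -0.0015] -0.0 10.6333
```

Vertical force is building because the tool sags onto the tray under the push, so I'll relax and raise.

```bash
python3 -m handwheel '[[-0.001,0,-0.0012,0],[-0.0015,0,-0.0015,0],[-0.0015,0,-0.0015,0]]' | tr '\n' ' '; python3 rel.py 0.5495 0.1291 0.095 18; python3 - <<'E'
from h import *
s=get_state(); print(s['tcp_rot'])
im=vision.camera("wrist"); print(get_state()['ft_force'])
cv2.imwrite("pics/w7c.png",cv2.resize(im[40:240,180:380,::-1],None,fx=3,fy=3,interpolation=cv2.INTER_CUBIC))
E
```

```text
time: 10.88 ee_pos: [0.4951, 0.1108, 0.096] tcp_rot: [180.0, 0.6, 18.0] ft_force: [0.1, 0.2, -1.1] finger_gap: 0.015 [ 0.0574 -0.0006  0.0004] -0.01 10.8833
[179.9507607    0.64737988  17.99388147]
[-0.5204285  -0.61587665 -1.62749191]
```

View pics/w7c.png

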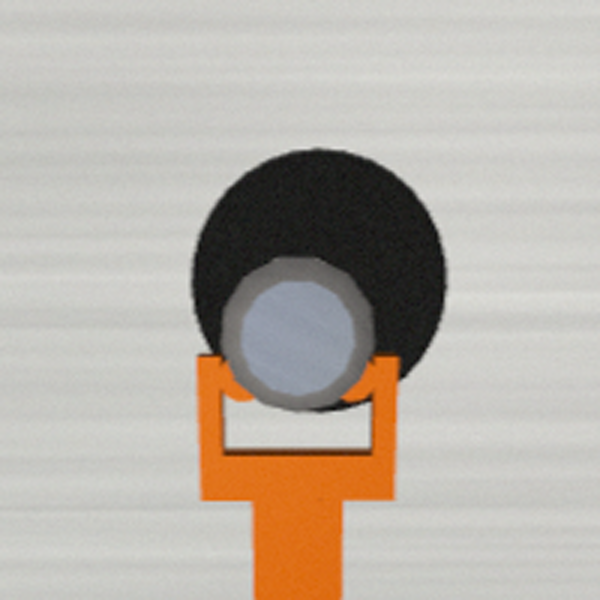

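```bash
python3 -m handwheel '[[0.001,0,0,0],[0.002,0,-0.0003,0],[0.0028,0,-0.0005,0],[0.003,0,-0.0005,0]]' | tr '\n' ' '; python3 rel.py 0.5495 0.1291 0.095 18
```

```text
time: 11.27 ee_pos: [0.4959, 0.1113, 0.0954] tcp_rot: [180.0, 1.0, 18.0] ft_force: [-5.9, -3.2, 0.8] finger_gap: 0.0151 [ 0.0564 -0.0004 -0.0005] 0.01 11.2667
```

```bash
python3 -m handwheel '[[0.001,0,-0.0006,0],[0.002,0,-0.0012,0],[0.0026,0,-0.0014,0],[0.0028,0,-0.0015,0]]' | tr '\n' ' '; python3 rel.py 0.5495 0.1291 0.095 18
```

```text
time: 11.6 ee_pos: [0.4961, 0.1115, 0.0956] tcp_rot: [-180.0, 1.4, 18.0] ft_force: [-8.1, -4.1, 0.4] finger_gap: 0.0149 [ 0.0562 -0.0002 -0.0008] 0.03 11.6
```

```bash
python3 -m handwheel '[[0.001,0.0003,-0.0004,0],[0.002,0.0006,-0.0009,0],[0.0028,0.0006,-0.0014,0],[0.0031,0.0006,-0.0016,0]]' | tr '\n' ' '; python3 rel.py 0.5495 0.1291 0.095 18
```

```text
time: 11.93 ee_pos: [0.4965, 0.1114, 0.0957] tcp_rot: [-179.9, 1.8, 18.0] ft_force: [-8.3, -4.2, 0.6] finger_gap: 0.0147 [ 0.0559 -0.0004 -0.0011] 0.05 11.9333
```

```bash
python3 -m handwheel '[[0.0015,0.0002,-0.0006,0],[0.0028,0.0004,-0.0011,0],[0.0034,0.0004,-0.0015,0],[0.0038,0.0004,-0.0018,0],[0.004,0.0004,-0.002,0]]' | tr '\n' ' '; python3 rel.py 0.5495 0.1291 0.095 18
```

```text
time: 12.35 ee_pos: [0.4973, 0.1117, 0.0961] tcp_rot: [-179.9, 2.3, 18.1] ft_force: [-10.3, -5.1, 0.4] finger_gap: 0.0153 [ 0.0551 -0.0003 -0.0011] 0.08 12.35
```

```bash
python3 -m handwheel '[[0.0015,0.0001,-0.0006,0],[0.0028,0.0003,-0.0012,0],[0.0036,0.0003,-0.0016,0],[0.004,0.0003,-0.0019,0],[0.0043,0.0003,-0.0021,0]]' | tr '\n' ' '; python3 rel.py 0.5495 0.1291 0.095 18;python3 - <<'E'
from h import *
im=vision.camera("wrist"); print(get_state()['ft_force'])
cv2.imwrite("pics/w8c.png",cv2.resize(im[40:240,180:380,::-1],None,fx=3,fy=3,interpolation=cv2.INTER_CUBIC))
E
```

```text
time: 12.77 ee_pos: [0.4975, 0.1118, 0.0965] tcp_rot: [-179.8, 2.9, 18.1] ft_force: [-13.6, -6.6, 3.6] finger_gap: 0.0148 [ 0.0548 -0.0003 -0.0013] 0.11 12.7667
[-11.63563892  -5.63950612   3.67664537]
```

View pics/w8c.png

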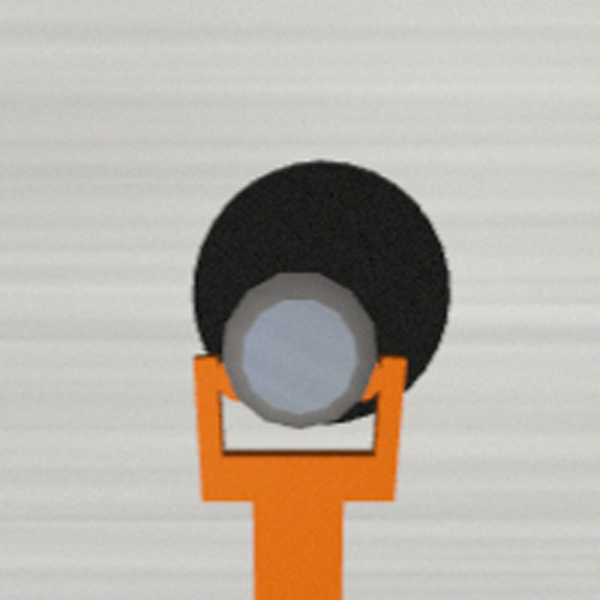

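Both arms are spreading evenly, but the nose is probably touching the tray because of the pitch. I'll relax a little and lift before pressing again.

```bash
python3 -m handwheel '[[-0.001,0,-0.001,0],[-0.0015,0,-0.0016,0],[-0.0015,0,-0.0016,0]]' | tr '\n' ' '; python3 rel.py 0.5495 0.1291 0.095 18
```

```text
time: 13.07 ee_pos: [0.4961, 0.1112, 0.0981] tcp_rot: [-179.8, 2.9, 18.1] ft_force: [-3.0, -2.9, -0.6] finger_gap: 0.0153 [ 0.0564 -0.0004  0.0002] 0.11 13.0667
```

```bash
python3 -m handwheel '[[0.0012,0.0002,0,0],[0.0024,0.0003,-0.0002,0],[0.0034,0.0003,-0.0004,0],[0.004,0.0003,-0.0006,0],[0.0043,0.0003,-0.0006,0],[0.0045,0.0003,-0.0006,0]]' | tr '\n' ' '; python3 rel.py 0.5495 0.1291 0.095 18
```

```text
time: 13.57 ee_pos: [0.4974, 0.1118, 0.0972] tcp_rot: [-179.8, 3.4, 18.1] ft_force: [-11.3, -5.3, 1.8] finger_gap: 0.0154 [ 0.0549 -0.0003 -0.001 ] 0.14 13.5667
```

```bash
python3 -m handwheel '[[0.002,0.0003,-0.001,0],[0.003,0.0007,-0.0016,0],[0.0034,0.0007,-0.002,0],[0.0036,0.0007,-0.0022,0]]' | tr '\n' ' '; python3 rel.py 0.5495 0.1291 0.095 18
```

```text
time: 13.9 ee_pos: [0.4979, 0.1118, 0.0977] tcp_rot: [-179.7, 3.9, 18.2] ft_force: [-10.1, -4.4, -0.7] finger_gap: 0.0149 [ 0.0545 -0.0004 -0.001 ] 0.17 13.9
```

```bash
python3 -m handwheel '[[0.002,0.0003,-0.001,0],[0.003,0.0006,-0.0016,0],[0.0036,0.0006,-0.002,0],[0.004,0.0006,-0.0022,0],[0.0042,0.0006,-0.0024,0]]' | tr '\n' ' '; python3 rel.py 0.5495 0.1291 0.095 18
```

```text
time: 14.32 ee_pos: [0.4983, 0.1119, 0.0982] tcp_rot: [-179.6, 4.5, 18.2] ft_force: [-11.1, -5.3, 0.5] finger_gap: 0.015 [ 0.0541 -0.0004 -0.0011] 0.21 14.3167
```

```bash
python3 - <<'E'
from h import *
im=vision.camera("wrist"); s=get_state(); print(s['ft_force'],s['ft_torque'])
cv2.imwrite("pics/w9c.png",cv2.resize(im[40:240,180:380,::-1],None,fx=3,fy=3,interpolation=cv2.INTER_CUBIC))
im=vision.camera("scene"); cv2.imwrite("pics/s9.png",cv2.resize(im[150:270,270:410,::-1],None,fx=5,fy=5,interpolation=cv2.INTER_CUBIC))
E
```

```text
[-11.67050819  -4.85932119   0.84112787] [-1.02711764  2.15711055 -0.0129871 ]
```

View pics/w9c.png

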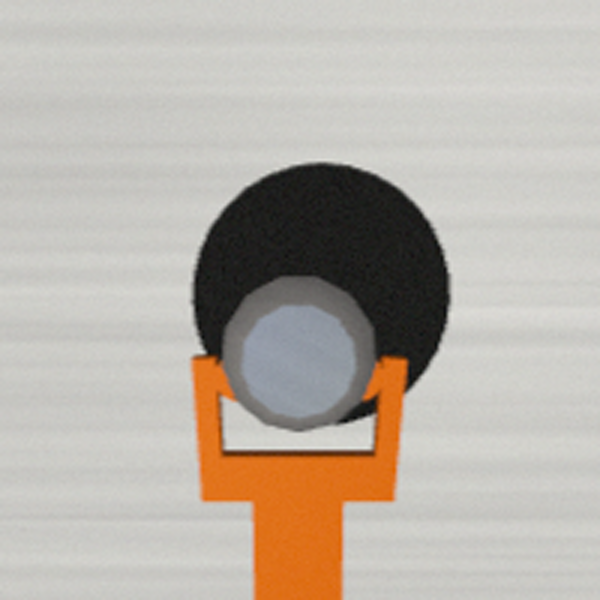

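View pics/s9.png

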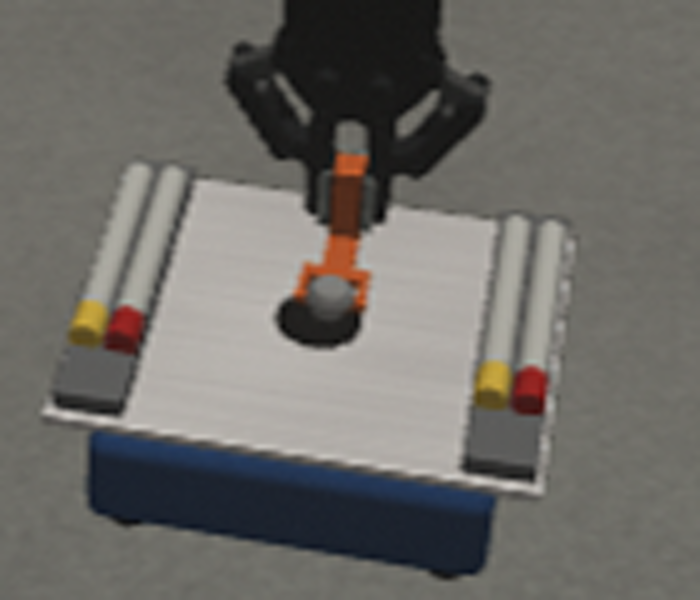

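```bash
python3 -m handwheel '[[0.0015,0.0002,-0.001,0],[0.0028,0.0004,-0.0016,0],[0.0034,0.0005,-0.002,0],[0.0039,0.0005,-0.0023,0],[0.0043,0.0005,-0.0025,0],[0.0046,0.0005,-0.0026,0],[0.0047,0.0005,-0.0026,0]]' | tr '\n' ' '; python3 rel.py 0.5495 0.1291 0.095 18
```

```text
time: 15.0 ee_pos: [0.4993, 0.1122, 0.0988] tcp_rot: [-179.5, 5.1, 18.2] ft_force: [-12.9, -5.2, 1.2] finger_gap: 0.0151 [ 0.0531 -0.0003 -0.0009] 0.24 15.0
```

```bash
python3 -m handwheel '[[0.0015,0.0002,-0.001,0],[0.0028,0.0004,-0.0016,0],[0.0034,0.0004,-0.002,0],[0.0039,0.0004,-0.0023,0],[0.0043,0.0004,-0.0025,0],[0.0046,0.0004,-0.0026,0],[0.0047,0.0004,-0.0026,0]]' | tr '\n' ' '; python3 rel.py 0.5495 0.1291 0.095 18
```

```text
time: 15.58 ee_pos: [0.5006, 0.1127, 0.0994] tcp_rot: [-179.5, 5.6, 18.3] ft_force: [-11.5, -4.1, 1.3] finger_gap: 0.0154 [ 0.0518 -0.0003 -0.0006] 0.27 15.5833
```

```bash
python3 -m handwheel '[[0.0015,0.0001,-0.001,0],[0.0028,0.0002,-0.0016,0],[0.0034,0.0002,-0.002,0],[0.0039,0.0002,-0.0023,0],[0.0043,0.0002,-0.0025,0],[0.0047,0.0002,-0.0026,0],[0.0049,0.0002,-0.0026,0]]' | tr '\n' ' '; python3 rel.py 0.5495 0.1291 0.095 18
```

```text
time: 16.17 ee_pos: [0.5049, 0.114, 0.101] tcp_rot: [-179.4, 5.7, 18.3] ft_force: [-2.8, -1.8, -3.0] finger_gap: 0.0151 [ 0.0475 -0.0004  0.0013] 0.28 16.1667
```

```bash
python3 -m handwheel '[[0.001,0,0.0004,0],[0.002,0,0.0008,0],[0.003,0,0.001,0],[0.0035,0,0.001,0],[0.0035,0,0.001,0]]' | tr '\n' ' '; python3 rel.py 0.5495 0.1291 0.083 18; python3 - <<'E'
from h import *
im=vision.camera("wrist"); s=get_state(); print(s['ft_force'],s['ft_torque'])
cv2.imwrite("pics/w10c.png",cv2.resize(im[40:240,180:380,::-1],None,fx=3,fy=3,interpolation=cv2.INTER_CUBIC))
E
```

```text
time: 16.58 ee_pos: [0.5088, 0.1152, 0.1] tcp_rot: [-179.5, 5.6, 18.3] ft_force: [-1.0, -1.0, -1.3] finger_gap: 0.0152 [ 0.0445 -0.0003  0.0127] 0.28 16.5833
[ 0.96368219 -1.52192765 -1.22687018] [-0.2161981   0.03573812 -0.04184901]
```

View pics/w10c.png

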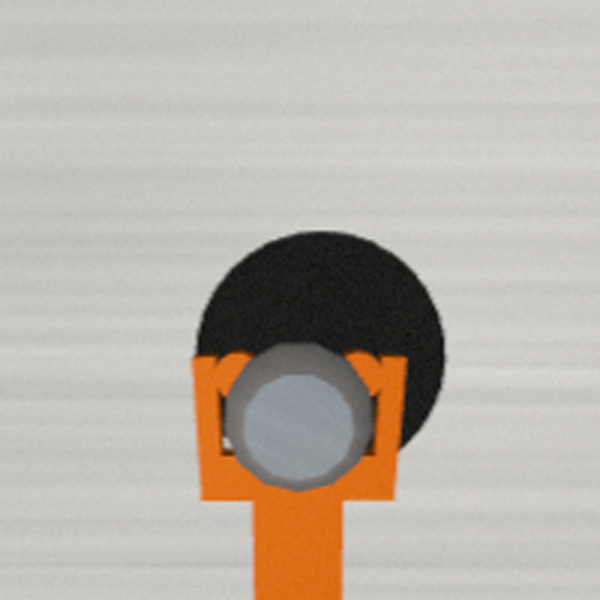

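It has snapped in, with the noses now beyond the cap at (237,360) and (362,360). I'll press gently for the back wall.

```bash
python3 -m handwheel '[[0.0007,0,0,0],[0.0013,0,0.0002,0],[0.0016,0,0.0002,0],[0.0016,0,0.0002,0]]' | tr '\n' ' '; python3 rel.py 0.5495 0.1291 0.083 18; python3 -m handwheel '[[0.001,0,0,0],[0.0016,0,0,0],[0.0016,0,0,0]]' | tr '\n' ' '; python3 rel.py 0.5495 0.1291 0.083 18
```

```text
time: 16.97 ee_pos: [0.509, 0.1153, 0.0999] tcp_rot: [-179.5, 5.8, 18.3] ft_force: [-8.1, -3.4, 4.6] finger_gap: 0.0147 [ 0.0443 -0.0003  0.0125] 0.29 16.9667
time: 17.22 ee_pos: [0.5091, 0.1153, 0.1001] tcp_rot: [-179.4, 6.1, 18.3] ft_force: [-7.3, -3.5, 4.9] finger_gap: 0.0151 [ 0.0442 -0.0003  0.0125] 0.31 17.2167
```

Home: the force rises and it advances no further. I'll unload and open a little.

```bash
python3 -m handwheel '[[-0.0005,0,0,0],[-0.0005,0,0,0],[-0.0005,0,0,0]]' | tr '\n' ' '; python3 -m handwheel '[[0,0,0.001,0],[0,0,0.002,0],[0,0,0.002,0]]' - 20| tr '\n' ' '; python3 -m handwheel '[[0,0,0,0],[0,0,0,0],[0,0,0,0],[0,0,0,0],[0,0,0,0]]' 0.035 | tr '\n' ' '; python3 - <<'E'
from h import *
im=vision.camera("wrist"); s=get_state(); print(s['ft_force'],s['ft_torque'],s['tcp_rot'])
cv2.imwrite("pics/w11.png",im[:,:,::-1])
im=vision.camera("scene"); cv2.imwrite("pics/s11.png",cv2.resize(im[150:270,270:410,::-1],None,fx=5,fy=5,interpolation=cv2.INTER_CUBIC))
E
```

```text
time: 17.47 ee_pos: [0.5089, 0.1152, 0.1002] tcp_rot: [-179.5, 6.0, 18.3] ft_force: [-0.6, -1.3, -1.2] finger_gap: 0.0148 time: 17.72 ee_pos: [0.509, 0.1151, 0.099] tcp_rot: [-179.5, 6.0, 18.3] ft_force: [-3.9, -2.2, 5.0] finger_gap: 0.0149 time: 18.13 ee_pos: [0.5091, 0.1152, 0.099] tcp_rot: [-179.5, 6.0, 18.3] ft_force: [0.6, -0.3, 0.1] finger_gap: 0.0351 [ 0.11470303  0.38253137 -0.04102581] [ 0.0067468  -0.04552027 -0.01476208] [-179.46591218    6.00275754   18.31413303]
```

View pics/w11.png

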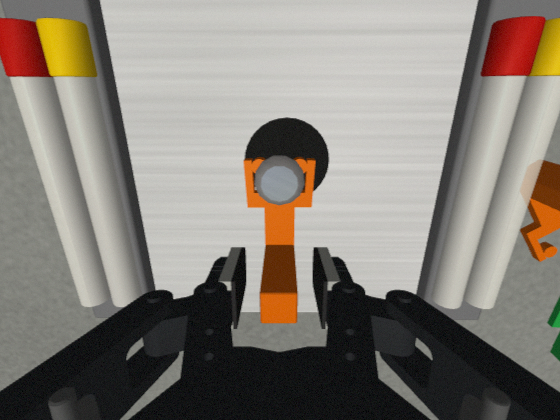

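View pics/s11.png

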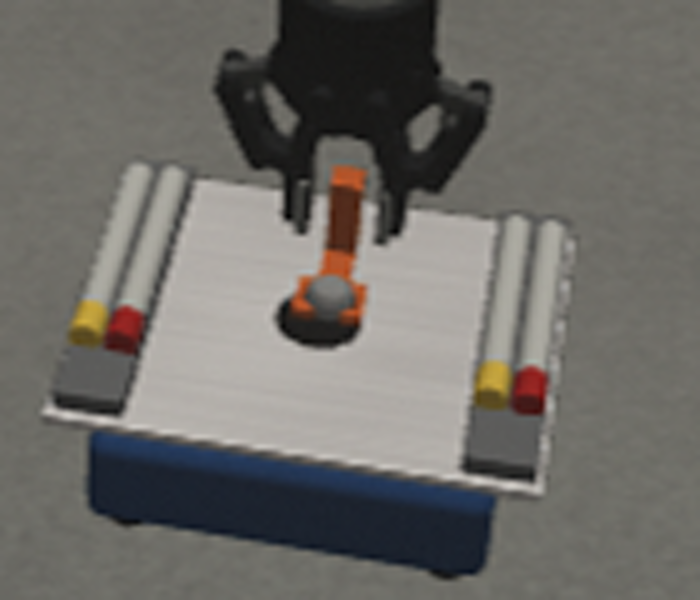

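```bash
python3 -m handwheel '[[-0.001,0,-0.01,0],[-0.0025,0,-0.025,0],[-0.004,0,-0.04,0],[-0.006,0,-0.06,0],[-0.008,0,-0.08,0],[-0.01,0,-0.1,0],[-0.01,0,-0.1,0],[-0.01,0,-0.1,0],[-0.01,0,-0.1,0]]' 0.04 | tr '\n' ' '; python3 - <<'E'
from h import *
s=get_state();c=cal("wrist"); im=vision.camera("wrist"); cv2.imwrite("pics/w12.png",im[:,:,::-1]); print(s['ft_force'])
np.savez("w12.npz",K=c[0],R=c[1],t=c[2],p=s['ee_pos'],r=s['tcp_rot'])
cv2.imwrite("pics/w12c.png",cv2.resize(im[100:300,200:360,::-1],None,fx=3,fy=3,interpolation=cv2.INTER_CUBIC))
E
```

```text
time: 18.98 ee_pos: [0.5094, 0.1145, 0.199] tcp_rot: [-179.5, 6.1, 18.3] ft_force: [-0.2, 0.8, -0.2] finger_gap: 0.04 [-0.22898613  0.83249123 -0.21082137]
```

View pics/w12c.png

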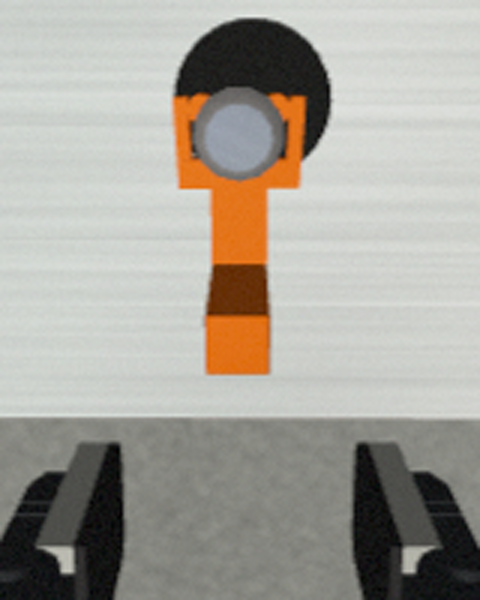

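```bash
python3 - <<'E'
from h import *
z=np.load("w12.npz"); K,R,t=z['K'],z['R'],z['t']
f=lambda x,y:(200+(x+.5)/3-.5,100+(y+.5)/3-.5)
img=np.array([f(*p) for p in [(206.5,316),(268.5,316),(270,374.5),(206,374.5),(212.5,264),(267.5,264),(180,188),(300,188)]])
obj=np.array([(-38,8,50),(-38,-8,50),(-54,-8,50),(-54,8,50),(-38,8,6),(-38,-8,6),(-16,17,6),(-16,-17,6)])/1e3
ok,rv,tv=cv2.solvePnP(obj,img,K,None)
Rc=cv2.Rodrigues(rv)[0]; Rw=R.T@Rc; o=R.T@(tv.ravel()-t)
print("err",np.abs(cv2.projectPoints(obj,rv,tv,K,None)[0][:,0]-img).max())
print("bore",o+Rw@[0,0,.003]," clip z axis",Rw[:,2],np.arccos(Rw[2,2]),"yaw",np.degrees(np.arctan2(Rw[1,0],Rw[0,0])))
c=(K,R,t)
q=ray("w",img[:4],.13,c).mean(0); b=ray("w",img[4:6],.086,c).mean(0); print("level check: tab top",q,"base front",b, "horizontal sep (8mm if level)",np.hypot(*(q-b)[:2]))
E
```

```text
err 0.5199240706549517
bore [0.54843515 0.12871173 0.0805182 ]  clip z axis [0.01804216 0.01268825 0.99975671] 0.022058788068944447 yaw 18.4959616554153
level check: tab top [0.50630257 0.11490817 0.13      ] base front [0.51273728 0.11680782 0.086     ] horizontal sep (8mm if level) 0.006709261222964793
```

```bash
python3 - <<'E'
from h import *
z=np.load("w12.npz"); c=(z['K'],z['R'],z['t'])
f=lambda x,y:(200+(x+.5)/3-.5,100+(y+.5)/3-.5)
cap=ray("w",f(238.5,133),.093,c)[0]; body=ray("w",[f(180,188),f(300,188)],.086,c).mean(0)
n=ray("w",[f(193,97),f(286,97)],.086,c); 
print(cap,body,"cap ahead of body back edge (16 expected)",np.hypot(*(cap-body)[:2]), get_state()['time'])
E
python3 - <<'E'
from workcell import workorder
print(workorder.job_done())
E
```

```text
[0.54968877 0.12937673 0.093     ] [0.53404593 0.12385703 0.086     ] cap ahead of body back edge (16 expected) 0.01658811849776373 19.0333
the job is handed in; nothing more can be done
None
```

The small orange retainer is seated in the spindle's groove and released. The job was handed in at about 19 s with the arm 0.1 m clear and touching nothing.

- **Fitting:** I lined the mouth up with the off-centre spindle in the wrist view and found the tray by touch. I then pressed in small steps with rests. The force on the tool peaked at about 15 N before the arms snapped round. After that, a gentle 8 N press moved it no further, so it was against the back wall.
- **Last checks, from one wrist picture:**
  - The bore is about 1 mm from the spindle axis.
  - The tilt is about 0.02 rad.
  - The spindle is 16.6 mm ahead of the retainer's rear edge, against about 16 mm when fully home.
  - The arms look symmetric. I could not read their joint spread directly.
- **Things that disagreed:**
  - Repeated pressing left the tool, with the retainer in it, pitched about 6°. The retainer levelled once let go.
  - The fitted picture put the bore only 0.5 mm above the tray, where 3 mm is expected lying flat. I put that down to camera error, because touch had located the tray.
  - I read forces only at the end of each move, so a brief higher peak could have been missed.

I did not touch the green spare or the other items.

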